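# Lock the saw-guide clamp with the T-key

### The job

Take the T-handle key from the rack, set it in the keyhole of the clamping fixture and turn it while pressing until it drops fully home, then turn it clockwise until the clamp arm is right over the guide block against its stop. Take the key out and put it back upright in its hole in the rack, fully home, and let go. Move the clamp only with the key, never by pushing on the fixture with the robot, and leave the other key and the things on the bench where they are.

Things in the scene. Friction and masses are not known exactly. Their poses are not given: they have to be found in the camera images.
- key: Steel T-handle lock key, about 0.3 kg, upright in one hole of the rack, collar resting on the rack's top. Origin: centre of the tang's lower end; z up, x along the T-bar. Flat tang 28 (x) x 9 (y) mm, 20 mm high, in line with the T-bar and half-turn symmetric; round collar 46 mm across from 20 to 28 mm; shank 12 mm across up to 58 mm; T-bar from 58 to 78 mm.
- key_bar (a point): Middle of the key's T-bar, 68 mm above the key's origin; axes as the key's. The bar is 80 mm long (x), 14 mm thick (y), 20 mm high; 30 mm of bare 12 mm shank below it.
- rack: Fixed wooden key rack, 75 (x) x 190 (y) x 45 mm high, origin at the centre of its underside. Two round holes 34 mm across, 30 mm deep, in its top at x = 0, y = -55 and +55 mm; either may hold the T-key, the other holds the round-knob key. A key is home when its collar lies flat on the top (T-key origin then 25 mm above the rack's origin).
- knob_key: A different steel key with a round knob 34 mm across, collar 44 mm, 78 mm tall, standing in the other hole of the rack. Not for this job; leave it standing. Origin: centre of its lower end.
- fixture: Fixed grey fixture, base plate 20 mm high, x -95 to 65, y -60 to 130 mm; origin on the lock boss's axis at table level. Round steel boss 70 mm across, 56 mm high. A dark steel clamp arm turns about it, top 50 mm high, reaching 123 mm. Wooden guide block 56 x 55 mm, top at 36 mm, at x 4, y 90 mm; steel stop pin beside it, top at 54 mm.
- keyhole (a point): Centre of the keyhole's mouth in the boss's top, 56 mm above the table; axes as the fixture's. Round bore 34 mm across; 8 mm down is the brass barrel's face, with a slot 12 mm wide, 14 mm deep, right across. A key out of line stops on that face, its collar 12 mm above the boss; in line within about 0.1 rad it drops until the collar meets the boss (key origin 20 mm below this point).
- clamp_arm (a joint): Clamp arm angle (rad), growing clockwise from above: 0 open, 0.65 hard stop over the guide block. In the fixture's frame the arm points 2.221 minus this value counterclockwise from x (along y at the stop). Stays where left (friction 0.28 N m). The key turned clockwise takes up the barrel's play (at most 0.84 rad), then carries the arm once the slot is 0.42 rad clockwise of it.
- clamp_tip (a point): Top of the clamp arm's rounded tip, 112 mm from the boss axis, 49.5 mm above the table. The slot is NOT exactly in line with the arm: the barrel is loose (friction 0.06 N m) and its slot starts anywhere within 0.42 rad either side of the line from boss to tip. Look down the bore, or feel for it by pressing lightly and turning the key; pressing hard may drag the barrel round.
- wrench: Bystander: steel wrench lying on the bench. Origin under its middle.
- brush: Bystander: bench brush lying on the bench.
- oil_can: Bystander: steel can, 60 mm in diameter, 130 mm high, standing. Origin: centre of its underside.
- tape_roll: Bystander: grey roll, 90 mm in diameter, 20 mm high, lying flat.
- offcut: Bystander: wooden offcut, 50 by 140 (along y) by 25 mm high, lying on the bench. Origin: centre of its underside.
- mug: Bystander: white mug, 80 mm across, 90 mm high.
- screwdriver: Bystander: screwdriver lying on the bench.
There are look-alikes about, which are no part of the job. Leave any brown look-alike of the key alone.

How it is judged (in metres and radians):
On the way, in this order (a step that is already met when the one before it is completed fails the run):
1. the T-key stands fully home in the keyhole, the clamp arm still open (horizontal distance between key and keyhole below 0.006 m and z of key in the frame of keyhole below -0.0165 m and angle between key's own z axis and vertical below 0.1 rad and value of joint clamp_arm below 0.5 rad), for 0.1 s.
2. with the key home, the clamp arm has been turned onto its stop (horizontal distance between key and keyhole below 0.006 m and z of key in the frame of keyhole below -0.0165 m and angle between key's own z axis and vertical below 0.1 rad and value of joint clamp_arm above 0.58 rad), for 0.1 s.
At the end, for the whole second after the job is handed in: The clamp arm is at its stop over the guide block (joint over 0.58 of 0.65 rad), and the T-key stands upright (within 0.1 rad) and at rest in its hole in the rack, its collar down on the rack within 4 mm; the round-knob key is still standing (value of joint clamp_arm above 0.58 rad and z of key in the frame of rack between 0.021 and 0.029 m and x of key in the frame of rack between -0.01 and 0.01 m and y of key in the frame of rack between -0.067 and 0.067 m and angle between key's own z axis and vertical below 0.1 rad and linear speed of key below 0.02 m/s and angle between knob_key's own z axis and vertical below 0.15 rad); the robot touches nothing.
It fails at once if the robot itself pushes on the fixture or its clamp arm (over 6 N) (contact force between any of the fingers, the arm and fixture above 6 N).
It fails at once if the other key is shifted by more than 30 mm, or another thing on the bench by more than 50 mm (distance of any of wrench, brush, oil_can, tape_roll, offcut, mug, screwdriver from where it was at the start of the episode above 0.05 m or distance of knob_key from where it was at the start of the episode above 0.03 m).
It also fails if it takes over 54 s, if anything falls off the work surface, if the arm or the gripper's body presses on something with over 40 N, if the wrist force passes 120 N, or if a joint passes its speed limit or range.

### The arm

A 6-joint arm with a two-finger parallel gripper is mounted at the origin on the work surface. World frame = base frame: x ahead of the robot, y to its left, z up, the work surface at z = 0. Lengths are in mm, angles in rad, forces in N, time in s.
With the tool pointing down it reaches from about 350 to 975 mm from the base axis. Payload 7.1 kg.
Tool frame: the origin (TCP) lies at the very end of the fingers, on their centre line; the grasp point (between the pads) lies 19 mm behind it; z points along the fingers, y is the direction in which the jaws open and shut (so a half turn about z gives the same grasp; the last joint's range is limited). The gripper opens to 88 mm and grips with 3 to 60 N. Pads are 20 mm wide; open, the fingers measure 115 mm over their backs; the gripper's body (75 mm by 178 mm) begins 61 mm behind the grasp point.
Start: joints at [-1.172, 0.423, 1.63, -0, 1.089, -0.019], TCP at [253.609, -571.215, 222.675] pointing down, gripper open.
Joint ranges: [-3, 3], [-0.9, 2.11], [0.09, 2.58], [-1.31, 4.45], [0.11, 2.69], [-2.54, 2.54]. Speed limits (rad/s): [2.39, 2.39, 3.01, 3.14, 3.14, 3.14].

### API

Orientations are given as a rotation vector (axis times angle).
In Python, from workcell import readout, imaging, close_job gives the robot as it stands.
- The arm moves only by the tool carry_out, never from a script. Its argument "rows" is a list of rows, each a list of 3 entries, a list of its own where there are three numbers: the shift along the tool's x, y, z in m, then the turn, a rotation vector about the tool's x, y, z in rad, then the closure, from 0 (fully open) to 1 (shut). In form: [[[dx, dy, dz], [wx, wy, wz], hand], ...]. A call has 1 to 12 rows; each row shifts and turns the commanded pose from where the row before left it, along the tool's axes as they then stand; what a row does not reach is not made up. A row lasts 1/12 s, in which the tool goes at most 41.7 mm and 7.16 degrees, less where a joint would pass 70% of its speed; a pose out of reach is approached as far as the arm can. A call with a gripper value outside its range is refused whole. The fingers move at their own pace and stop on an object; the grip force is fixed at half the most. Time passes only in rows, so rows that do not move let the fingers close. It gives the time, the measured TCP pose, the force and the opening at its end, in the units of the state.
- readout.get_obs(): the state, without advancing time (a new reading comes with each control period).
- imaging.get_image(name): name is "scene" or "top"; returns the picture (400x640x3 uint8, red, green, blue); there is no depth.
- imaging.camera_params(name): a dict with "fx", "fy", "cx", "cy" (pixels), "rvec" (rotation vector, rad) and "tvec" (3), from world to camera coordinates, as OpenCV has them. Camera axes: x right, y down, z forward; pixel columns grow to the right and rows downward; lengths in mm; the calibration is good to about 2 mm. A picture is of the moment at which its call begins. camera_params takes no time and is no camera call.
- close_job(): hands the job in, once; it reports no verdict.
The state is a dict: "t": time; "qpos": joint angles; "qvel": joint speeds; "joint_torque": joint torques, N m; "ee_pos": TCP position; "orientation": TCP orientation; "ft_force": force on the tool from outside, world axes, zero at the start; "moment": the same for the moment, N m; "width": finger opening in mm.
Only numpy, scipy, OpenCV 4.12 (cv2) and the standard library are available. Lean on these libraries where they do the work, as an engineer would, in place of code of your own. Each camera call takes 0.05 s, during which the arm holds its last target.

## Working session

There is one attempt and no reset: what is moved stays moved. The work goes in short steps, Python scripts to look and compute and a tool call to move; the robot and the scene stay as the last step left them, time stands still between calls to the robot, and variables do not carry over. Pictures are saved under pics/ and viewed, and the job is handed in when it is done.

Besides the shell and the picture viewer there is one more tool, called after ">>>" as name(argument=value, ...) on one line, values as JSON. carry_out: Moves the arm, as the interface text tells. Its arguments: {"type":"object","properties":{"rows":{"type":"array","items":{"type":"array"}}},"required":["rows"]}

```bash
mkdir -p pics; ls
python3 - <<'E'
from workcell import readout, imaging
import cv2,json
print(readout.get_obs())
for n in("scene","top"):
    print(n,imaging.camera_params(n))
    cv2.imwrite(f"pics/{n}0.png",imaging.get_image(n)[:,:,::-1])
E
```

```text
pics
{'t': 0.0, 'qpos': array([-1.17198340e+00,  4.23796388e-01,  1.63068806e+00, -3.10272959e-05,
        1.08858812e+00, -1.90234530e-02]), 'qvel': array([ 0.00107561,  0.00086781,  0.00094777,  0.00128264, -0.00098591,
       -0.00113335]), 'joint_torque': array([ 5.13080304e-04, -5.44627690e+01, -2.73668665e+01,  6.42806618e-02,
        2.27815151e-02, -1.07779017e-04]), 'ee_pos': array([ 253.40331515, -570.72186089,  221.93020825]), 'orientation': array([-3.07186005e+00, -6.51293546e-01,  4.80955678e-04]), 'ft_force': array([ 0.28767251, -0.20701388,  0.64213037]), 'moment': array([-0.00015068, -0.00283197, -0.04598527]), 'width': 88.09489802946442}
scene {'fx': 407.01981979724945, 'fy': 407.01981979724945, 'cx': 319.257437544894, 'cy': 200.28922865057777, 'rvec': array([ 1.68838276,  2.06967806, -0.64568896]), 'tvec': array([ 117.80253134, -384.55241682, 1759.90393203])}
top {'fx': 390.8836248161048, 'fy': 390.8836248161048, 'cx': 318.36125304990003, 'cy': 200.12704144292744, 'rvec': array([ 2.14824966, -2.11463767,  0.17727377]), 'tvec': array([  -9.52919762,  558.54607324, 1004.13531152])}
```

View pics/scene0.png

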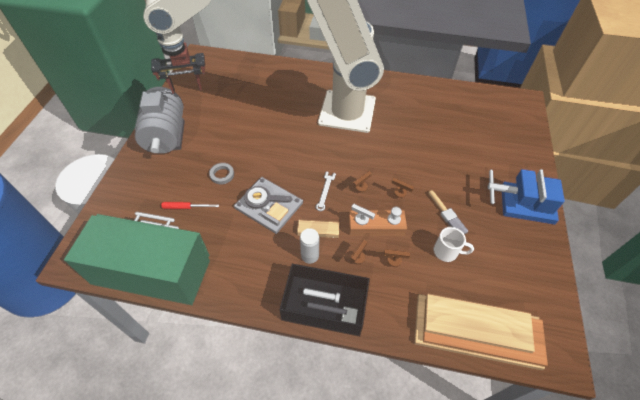

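View pics/top0.png

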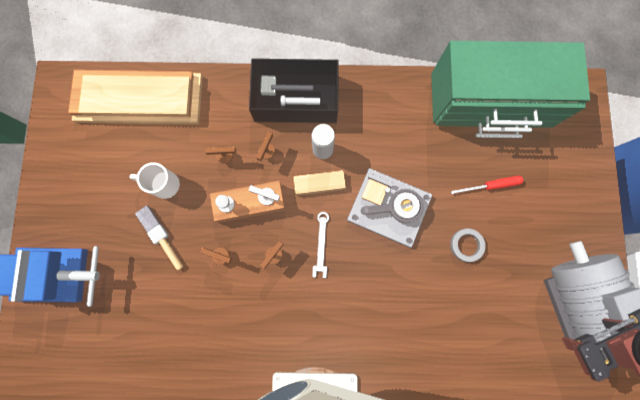

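The steel T-key is in the rack at top (264,194), and the knob key is at (225,203). The four brown T shapes at (220,150), (265,148), (215,255) and (272,256) are look-alikes. The fixture boss is at (406,205). I'll enlarge to confirm.

Run:
```python
import cv2
im=cv2.imread("pics/top0.png")
a=cv2.resize(im[125:275,195:295],None,fx=5,fy=5,interpolation=cv2.INTER_CUBIC)[:600]
a=cv2.resize(im[170:230,200:300],None,fx=8,fy=8,interpolation=cv2.INTER_CUBIC)
b=cv2.resize(im[165:250,340:440],None,fx=7,fy=7,interpolation=cv2.INTER_CUBIC)
cv2.imwrite("pics/a.png",a);cv2.imwrite("pics/b.png",b)
```

```text
(no output)
```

View pics/a.png

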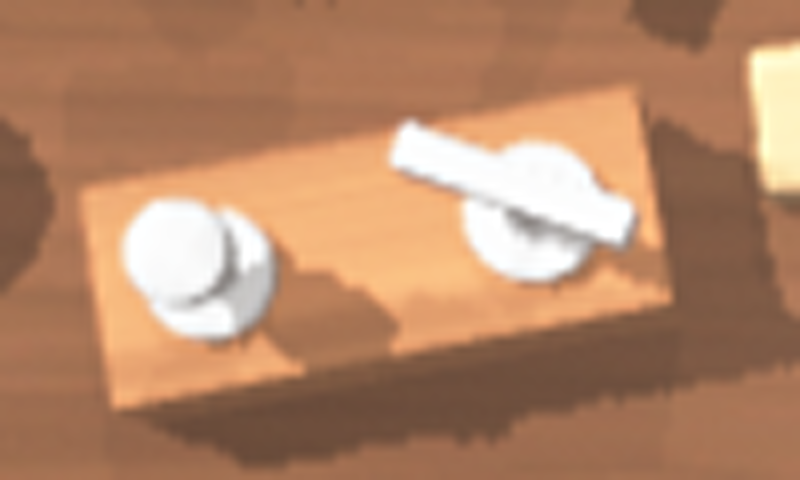

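View pics/b.png

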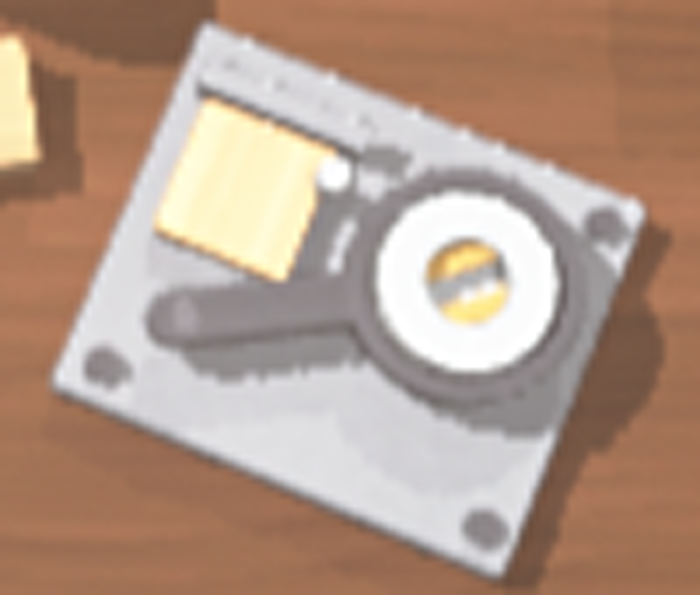

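```bash
cat > h.py <<'E'
import numpy as np,cv2
from workcell import readout, imaging
def ray(n,uv,z):
    p=imaging.camera_params(n);R=cv2.Rodrigues(np.array(p["rvec"]))[0];t=np.array(p["tvec"])
    c=-R.T@t
    d=R.T@np.array([(uv[0]-p["cx"])/p["fx"],(uv[1]-p["cy"])/p["fy"],1.])
    return c+d*(z-c[2])/d[2]
def proj(n,X):
    p=imaging.camera_params(n)
    K=np.array([[p["fx"],0,p["cx"]],[0,p["fy"],p["cy"]],[0,0,1]])
    return cv2.projectPoints(np.float64(X).reshape(-1,1,3),np.array(p["rvec"]),np.array(p["tvec"]),K,None)[0].reshape(-1,2)
def up(pts,s,ox,oy): return [((x+.5)/s-.5+ox,(y+.5)/s-.5+oy) for x,y in pts]
def ang(v): return np.arctan2(v[1],v[0])
E
python3 - <<'E'
from h import *
np.set_printoptions(precision=3,suppress=True)
P=imaging.camera_params("top");R=cv2.Rodrigues(np.array(P["rvec"]))[0];print("cam",-R.T@P["tvec"])
A=lambda pts,z:np.array([ray("top",u,z) for u in up(pts,8,200,170)])
B=lambda pts,z:np.array([ray("top",u,z) for u in up(pts,7,340,165)])
b=A([(388,163),(405,120),(635,205),(620,248)],103)
print("bar",b.mean(0),[np.linalg.norm(b[i]-b[i-1]) for i in range(4)],ang((b[2]+b[3]-b[0]-b[1])))
r=A([(80,188),(637,88),(672,300),(113,408)],45)
print("rack",r.mean(0),[np.linalg.norm(r[i]-r[i-1]) for i in range(4)],ang(r[0]-r[1]),ang(r[3]-r[2]),ang(r[3]-r[0]))
c=A([(532,212)],53);print("collar",c); print("knob collar",A([(210,270)],53),"knob",A([(175,250)],103))
k=B([(467,282)],56)[0];print("boss",k)
e=B([(376,282),(558,282),(467,190),(467,374)],56);print(np.linalg.norm(e[0]-e[1]),np.linalg.norm(e[2]-e[3]))
k=B([(468,281)],48)[0];print("bore",k)
t=B([(178,315)],50)[0]; print("tip",t,np.linalg.norm((t-k)[:2]),ang(t-k))
s=B([(430,292),(508,270)],48);print("slot",ang(s[0]-s[1]),np.linalg.norm(s[0]-s[1]))
f=B([(207,24),(643,208),(500,578),(58,388)],20);print("fix",f,[np.linalg.norm(f[i]-f[i-1]) for i in range(4)],ang(f[0]-f[1]),ang(f[3]-f[2]),ang(f[3]-f[0]))
for n,u in dict(bl1=(220,150),bl2=(265,148),bl3=(215,255),bl4=(272,256)).items(): print(n,ray("top",u,60))
E
```

```text
cam [ 381.521   -5.601 1083.865]
bar [566.584 139.407 103.   ] [np.float64(79.62499279112332), np.float64(14.914522149683766), np.float64(79.21436861145169), np.float64(14.632019732753024)] -1.9105857749213089
rack [555.772 192.87   45.   ] [np.float64(76.23414001366557), np.float64(191.01752135554415), np.float64(74.06018016145536), np.float64(189.8525121798848)] 1.7685051482637242 1.7799408265405334 -2.933659739725036
collar [[566.534 139.626  53.   ]]
knob collar [[545.171 246.475  53.   ]] knob [[543.503 245.753 103.   ]]
boss [ 548.036 -234.906   56.   ]
69.1555144530841 70.86713559627026
bore [ 549.726 -237.082   48.   ]
tip [ 534.528 -125.727   50.   ] 112.38674523321889 1.7064366362627639
slot 1.8618870338333837 31.375078047178548
fix [[ 656.764 -141.297   20.   ]
 [ 584.578 -313.108   20.   ]
 [ 438.242 -253.138   20.   ]
 [ 509.391  -82.191   20.   ]] [np.float64(158.7840855087214), np.float64(186.3592637231951), np.float64(158.1473158605625), np.float64(185.16323544827992)] 1.1730392380090882 1.1763971239401079 2.7601674464254637
bl1 [690.52  268.768  60.   ]
bl2 [698.036 146.643  60.   ]
bl3 [407.763 265.255  60.   ]
bl4 [407.544 117.15   60.   ]
```

Run:
```python
import cv2
im=cv2.imread("pics/scene0.png")
a=cv2.resize(im[160:280,320:440],None,fx=5,fy=5,interpolation=cv2.INTER_CUBIC)
b=cv2.resize(im[170:240,225:315],None,fx=8,fy=8,interpolation=cv2.INTER_CUBIC)
cv2.imwrite("pics/sa.png",a);cv2.imwrite("pics/sb.png",b)
```

```text
(no output)
```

View pics/sa.png

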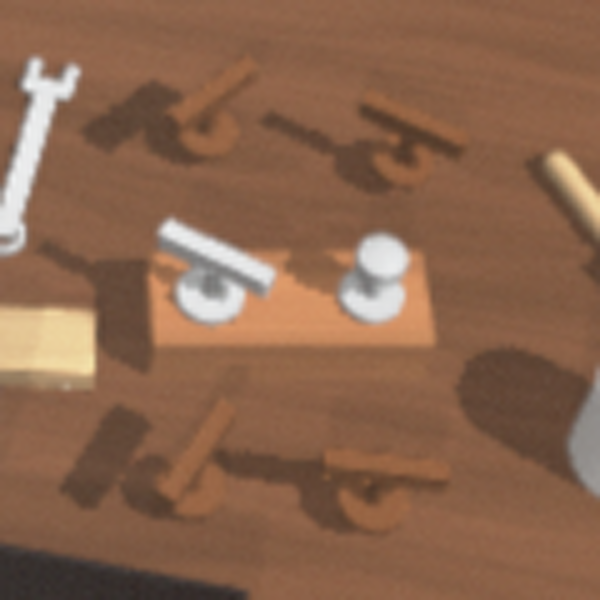

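View pics/sb.png

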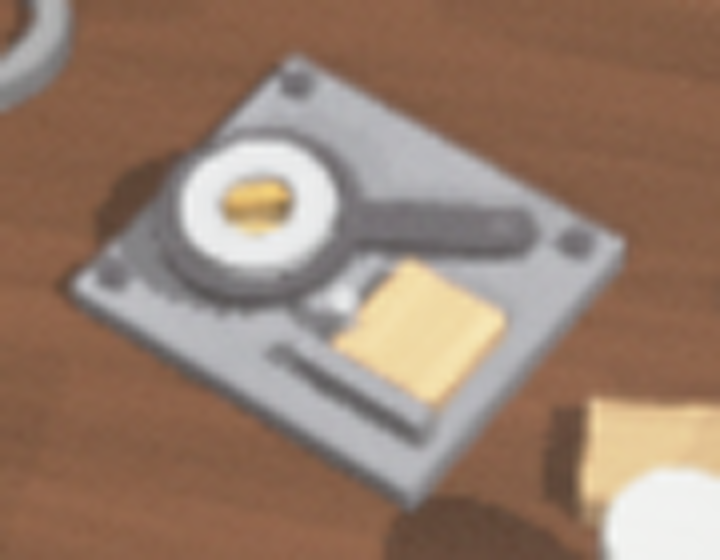

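The steel T-key in the rack, at top (264,194), is the right one. It is steel-coloured and stands in a rack hole, and its bar measures 79x14.7 mm. The slot is visible down the bore at angle 1.86 and the arm points at 1.706. I'll move above the key.

>>> carry_out(rows=[[[0, 0, 0], [0, 0, -0.1163], 0], [[0, 0, 0], [0, 0, -0.1163], 0], [[0, 0, 0], [0, 0, -0.1163], 0], [[0, 0, 0], [0, 0, -0.1163], 0], [[0, 0, 0], [0, 0, -0.1163], 0], [[0, 0, 0], [0, 0, -0.1163], 0], [[0, 0, 0], [0, 0, -0.1163], 0], [[0.0387, 0.0029, 0], [0, 0, 0], 0], [[0.0387, 0.0029, 0], [0, 0, 0], 0], [[0.0387, 0.0029, 0], [0, 0, 0], 0], [[0.0387, 0.0029, 0], [0, 0, 0], 0], [[0.0387, 0.0029, 0], [0, 0, 0], 0]])

```text
t: 1.1
ee_pos: [331.7, -391.7, 222.3]
orientation: [-2.564, -1.814, -0.0]
ft_force: [0.5, 0.1, 0.1]
width: 87.8
```

>>> carry_out(rows=[[[0.0387, 0.0029, 0], [0, 0, 0], 0], [[0.0387, 0.0029, 0], [0, 0, 0], 0], [[0.0387, 0.0029, 0], [0, 0, 0], 0], [[0.0387, 0.0029, 0], [0, 0, 0], 0], [[0.0387, 0.0029, 0], [0, 0, 0], 0], [[0.0387, 0.0029, 0], [0, 0, 0], 0], [[0.0387, 0.0029, 0], [0, 0, 0], 0], [[0.0387, 0.0029, 0], [0, 0, 0], 0], [[0.0387, 0.0029, 0], [0, 0, 0], 0], [[0.0387, 0.0029, 0], [0, 0, 0], 0], [[0.0387, 0.0029, 0], [0, 0, 0], 0], [[0.0387, 0.0029, 0], [0, 0, 0], 0]])

```text
t: 2.1
ee_pos: [519.0, 34.9, 222.5]
orientation: [-2.564, -1.815, 0.001]
ft_force: [-0.1, -0.4, 0.6]
width: 87.7
```

>>> carry_out(rows=[[[0.0387, 0.0029, 0], [0, 0, 0], 0], [[0.0387, 0.0029, 0], [0, 0, 0], 0], [[0.0387, 0.0029, 0], [0, 0, 0], 0], [[0, 0, 0], [0, 0, 0], 0], [[0, 0, 0], [0, 0, 0], 0], [[0, 0, 0], [0, 0, 0], 0]])

```text
t: 2.6
ee_pos: [564.8, 139.2, 222.0]
orientation: [-2.563, -1.816, 0.003]
ft_force: [-0.7, -0.2, -0.2]
width: 87.7
```

```bash
cat >> h.py <<'E'
def st():
    o=readout.get_obs();R=cv2.Rodrigues(np.array(o["orientation"]))[0]
    return o,R
def plan(xyz,a):
    o,R=st()
    T=np.array([[np.cos(a),np.sin(a),0],[np.sin(a),-np.cos(a),0],[0,0,-1]])
    d=R.T@(np.array(xyz)-o["ee_pos"]);w=cv2.Rodrigues(R.T@T)[0].ravel()
    np.set_printoptions(precision=4,suppress=True)
    print("t",round(o["t"],2),"pos",o["ee_pos"],"a",round(ang(R[:,0]),4),"tilt",np.round(R[:,2],4),"w",o["width"],"F",o["ft_force"],"M",o["moment"])
    print("shift in tool(now) mm",d," in target frame",T.T@(np.array(xyz)-o["ee_pos"]),"turn",w)
E
python3 -c "
from h import *
plan((566.5,139.5,74),1.231)"
```

```text
t 2.6 pos [564.8327 139.1832 222.0194] a 1.2326 tilt [-0.0016 -0.0007 -1.    ] w 87.69812545238163 F [-0.7387 -0.1878 -0.1745] M [-0.0332 -0.0129  0.0426]
shift in tool(now) mm [  1.0258   1.6601 148.0162]  in target frame [  0.8543   1.4664 148.0194] turn [-0.0013  0.0012  0.0016]
```

>>> carry_out(rows=[[[0.001, 0.0015, 0.03], [0, 0, 0], 0], [[0, 0, 0.03], [0, 0, 0], 0], [[0, 0, 0.03], [0, 0, 0], 0], [[0, 0, 0.025], [0, 0, 0], 0], [[0, 0, 0.018], [0, 0, 0], 0], [[0, 0, 0.01], [0, 0, 0], 0], [[0, 0, 0.005], [0, 0, 0], 0], [[0, 0, 0], [0, 0, 0], 0], [[0, 0, 0], [0, 0, 0], 0]])

```text
t: 3.35
ee_pos: [567.9, 139.5, 75.5]
orientation: [2.565, 1.814, 0.001]
ft_force: [0.2, 0.5, 0.2]
width: 87.9
```

```bash
python3 -c "
from h import *
plan((566.5,139.5,74),1.231)
for n in ('scene','top'): cv2.imwrite(f'pics/{n}1.png',imaging.get_image(n)[:,:,::-1])
u=proj('scene',[[566,140,80]])[0].astype(int);print(u)
im=cv2.imread('pics/scene1.png');cv2.imwrite('pics/sa1.png',cv2.resize(im[160:280,310:430],None,fx=5,fy=5,interpolation=2))"
```

```text
t 3.35 pos [567.8671 139.4938  75.527 ] a 1.2311 tilt [ 0.001   0.0002 -1.    ] w 87.93854389541285 F [0.1731 0.4586 0.2243] M [ 0.0225 -0.0077 -0.0124]
shift in tool(now) mm [-0.4505 -1.2923  1.5257]  in target frame [-0.4498 -1.291   1.527 ] turn [ 0.0008 -0.0005  0.0001]
[362 213]
```

View pics/sa1.png

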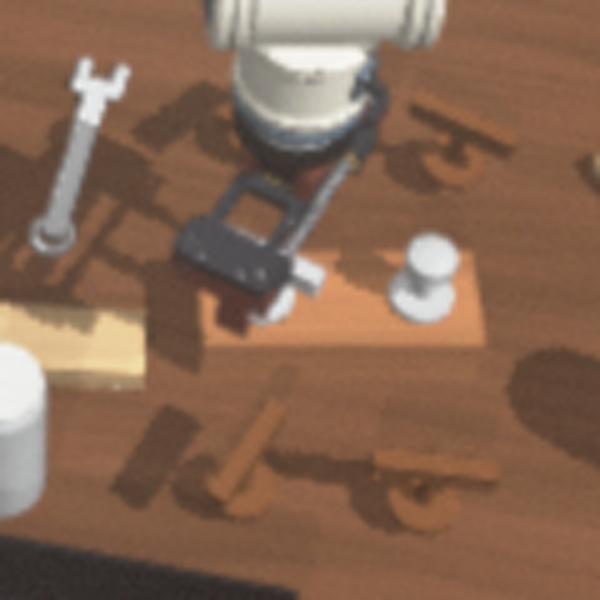

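The fingers straddle the bar; its end shows at about (310,278) in the crop. I'll close the gripper.

>>> carry_out(rows=[[[0, -0.0005, 0.001], [0, 0, 0], 0.5], [[0, 0, 0], [0, 0, 0], 0.7], [[0, 0, 0], [0, 0, 0], 1], [[0, 0, 0], [0, 0, 0], 1], [[0, 0, 0], [0, 0, 0], 1], [[0, 0, 0], [0, 0, 0], 1], [[0, 0, 0], [0, 0, 0], 1], [[0, 0, 0], [0, 0, 0], 1]])

```text
t: 4.12
ee_pos: [566.9, 140.1, 73.7]
orientation: [-2.564, -1.815, 0.0]
ft_force: [-0.1, -0.4, -0.0]
width: 38.2
```

```bash
python3 -c "
from h import *
plan((566.5,139.5,74),1.231)"
```

```text
t 4.12 pos [566.8922 140.0975  73.6508] a 1.2319 tilt [-0.0001 -0.     -1.    ] w 38.17615640139744 F [-0.0772 -0.3828 -0.0011] M [-0.0901 -0.044  -0.0153]
shift in tool(now) mm [-0.694  -0.1713 -0.3492]  in target frame [-0.6941 -0.1706 -0.3492] turn [-0.      0.      0.0009]
```

>>> carry_out(rows=[[[0, 0, 0], [0, 0, 0], 1], [[0, 0, 0], [0, 0, 0], 1], [[0, 0, 0], [0, 0, 0], 1], [[0, 0, 0], [0, 0, 0], 1], [[0, 0, 0], [0, 0, 0], 1], [[0, 0, 0], [0, 0, 0], 1]])

```text
t: 4.62
ee_pos: [566.9, 140.1, 73.7]
orientation: [-2.564, -1.815, 0.0]
ft_force: [-0.4, -0.5, 0.4]
width: 13.8
```

```bash
python3 -c "
from h import *
plan((566.5,139.5,74),1.231)"
```

```text
t 4.62 pos [566.8944 140.0893  73.6515] a 1.2319 tilt [-0.  0. -1.] w 13.829626919588799 F [-0.4406 -0.4675  0.4101] M [ 0.0168 -0.1064 -0.0258]
shift in tool(now) mm [-0.6869 -0.1761 -0.3485]  in target frame [-0.6871 -0.1755 -0.3485] turn [-0.     -0.      0.0009]
```

>>> carry_out(rows=[[[0, 0, -0.01], [0, 0, 0], 1], [[0, 0, -0.02], [0, 0, 0], 1], [[0, 0, -0.025], [0, 0, 0], 1], [[0, 0, -0.025], [0, 0, 0], 1], [[0, 0, -0.025], [0, 0, 0], 1], [[0, 0, -0.015], [0, 0, 0], 1], [[0, 0, 0], [0, 0, 0], 1], [[0, 0, 0], [0, 0, 0], 1]])

```text
t: 5.28
ee_pos: [567.0, 140.1, 194.4]
orientation: [2.564, 1.815, 0.002]
ft_force: [-0.3, -0.6, -2.7]
width: 13.5
```

```bash
python3 -c "
from h import *
plan((549.0,-236,200),1.862)
for n in ('scene','top'): cv2.imwrite(f'pics/{n}2.png',imaging.get_image(n)[:,:,::-1])
im=cv2.imread('pics/scene2.png');cv2.imwrite('pics/sa2.png',cv2.resize(im[150:250,310:430],None,fx=6,fy=6,interpolation=2))"
```

```text
t 5.28 pos [566.9785 140.11   194.3519] a 1.2319 tilt [ 0.0014  0.0003 -1.    ] w 13.46956132957061 F [-0.3291 -0.602  -2.6958] M [-0.0626 -0.0418 -0.0485]
shift in tool(now) mm [-360.691   108.085    -5.7911]  in target frame [-355.1137 -125.2048   -5.6481] turn [ 0.0014 -0.0004 -0.6301]
```

View pics/sa2.png

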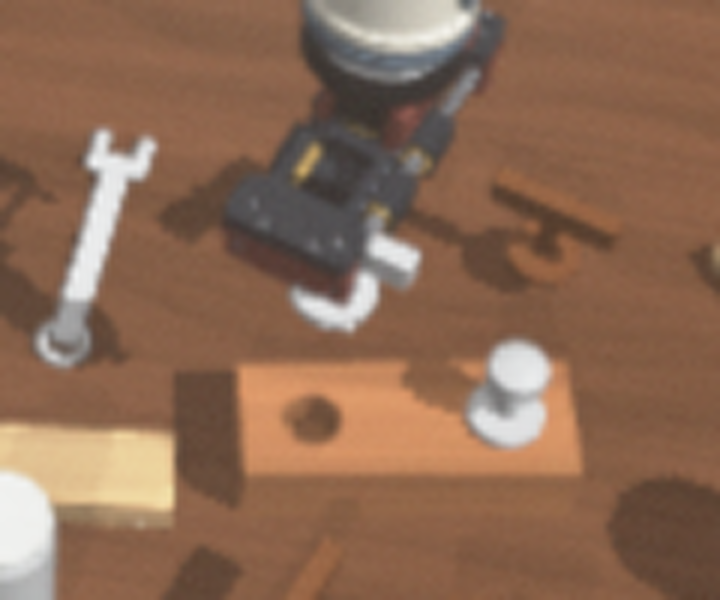

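View pics/top2.png

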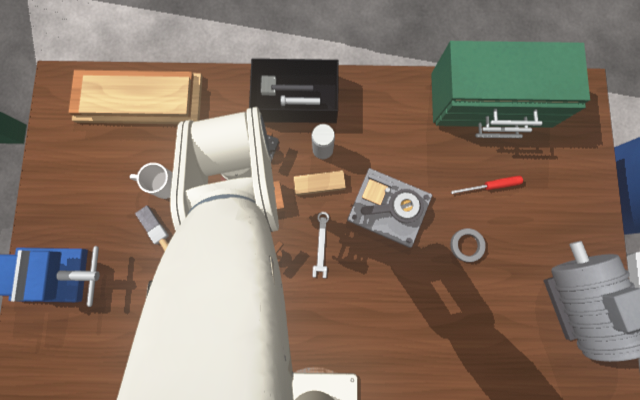

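Run:
```python
from h import *
from scipy.optimize import least_squares
np.set_printoptions(precision=2,suppress=True)
# refine boss centre: threshold white ring, compare contour to projected circle r=35 z=56
for n,roi in (("top",(380,180,432,232)),("scene",(240,180,275,212))):
    im=cv2.imread(f"pics/{n}0.png");x0,y0,x1,y1=roi
    g=cv2.resize(im[y0:y1,x0:x1],None,fx=8,fy=8,interpolation=cv2.INTER_CUBIC)
    m=(g.min(2)>195).astype(np.uint8)
    cs=cv2.findContours(m,cv2.RETR_EXTERNAL,cv2.CHAIN_APPROX_NONE)[0]
    c=max(cs,key=cv2.contourArea)[:,0,:].astype(float)
    W=np.array([ray(n,u,56)[:2] for u in up(c,8,x0,y0)])
    f=lambda p:np.hypot(W[:,0]-p[0],W[:,1]-p[1])-p[2]
    r=least_squares(f,[548,-235,35],loss="soft_l1");print(n,r.x,np.std(f(r.x)))
    b=((g[:,:,2].astype(int)-g[:,:,0])>60).astype(np.uint8)
    ys,xs=np.nonzero(b); print(" brass",xs.size,np.mean([ray(n,u,48)[:2] for u in up(list(zip(xs,ys)),8,x0,y0)],axis=0))
```

```text
top [ 548.44 -234.62   34.14] 0.33275445676798027Traceback (most recent call last):
  File "<stdin>", line 15, in <module>
  File "h.py", line 4, in ray
    p=imaging.camera_params(n);R=cv2.Rodrigues(np.array(p["rvec"]))[0];t=np.array(p["tvec"])
ValueError: time passes only in moves, steps and waits
```

```bash
sed -i 's/^from workcell.*/&\nimport functools\n_cp=functools.lru_cache(None)(imaging.camera_params)/; s/p=imaging.camera_params(n)/p=_cp(n)/' h.py
python3 - <<'E'
from h import *
from scipy.optimize import least_squares
np.set_printoptions(precision=3,suppress=True)
for n,roi in (("top",(380,180,432,232)),("scene",(240,180,275,212))):
    im=cv2.imread(f"pics/{n}0.png");x0,y0,x1,y1=roi
    g=cv2.resize(im[y0:y1,x0:x1],None,fx=8,fy=8,interpolation=cv2.INTER_CUBIC)
    m=(g.min(2)>195).astype(np.uint8)
    c=max(cv2.findContours(m,cv2.RETR_EXTERNAL,cv2.CHAIN_APPROX_NONE)[0],key=cv2.contourArea)[:,0,:].astype(float)
    W=np.array([ray(n,u,56)[:2] for u in up(c,8,x0,y0)])
    f=lambda p:np.hypot(W[:,0]-p[0],W[:,1]-p[1])-p[2]
    r=least_squares(f,[548,-235,35],loss="soft_l1");print(n,r.x,np.std(f(r.x)))
    # bore: hole inside ring
    h=cv2.findContours(m,cv2.RETR_CCOMP,cv2.CHAIN_APPROX_NONE)
    cc=[k for k,hh in zip(h[0],h[1][0]) if hh[3]>=0]
    if cc:
        c=max(cc,key=cv2.contourArea)[:,0,:].astype(float)
        W=np.array([ray(n,u,56)[:2] for u in up(c,8,x0,y0)])
        r=least_squares(f,[548,-235,17],loss="soft_l1");print(" bore@56",r.x,np.std(f(r.x)))
    hsv=cv2.cvtColor(g,cv2.COLOR_BGR2HSV)
    X,Y=np.meshgrid(range(g.shape[1]),range(g.shape[0]))
    W=np.array([ray(n,u,48)[:2] for u in up(list(zip(X.ravel(),Y.ravel())),8,x0,y0)])
    d=np.hypot(W[:,0]-548.4,W[:,1]+235)
    S=hsv[:,:,1].ravel().astype(float)
    # slot: low saturation within 13mm of centre -> PCA
    k=(d<14)&(S<90); w=W[k]; 
    if k.sum()>20:
        C=np.cov(w.T);e,v=np.linalg.eigh(C);print(" slot n",k.sum(),"mean",w.mean(0),"ang",np.arctan(v[1,1]/v[0,1])%np.pi,"sd",np.sqrt(e))
    # fine rectified view
    if n=="top":
        G=np.linspace(-22,22,400);pts=np.array([[548.4+a_,-235+b_,48] for b_ in G[::-1] for a_ in G])
        uv=proj(n,pts).astype(np.float32).reshape(400,400,2)
        cv2.imwrite("pics/rect.png",cv2.remap(im,uv[:,:,0],uv[:,:,1],cv2.INTER_CUBIC))
E
```

```text
top [ 548.44  -234.617   34.139] 0.33275445676798027
 bore@56 [ 548.855 -234.972   16.31 ] 0.48090890955309407
 slot n 3189 mean [ 547.227 -235.254] ang 1.8870476896699648 sd [4.038 7.808]
scene [ 546.82  -234.304   33.212] 0.6283665880268501
 bore@56 [ 546.847 -234.352   17.161] 0.49239297824393224
 slot n 1063 mean [ 554.406 -232.757] ang 1.9413344559939538 sd [4.101 8.195]
```

View pics/rect.png

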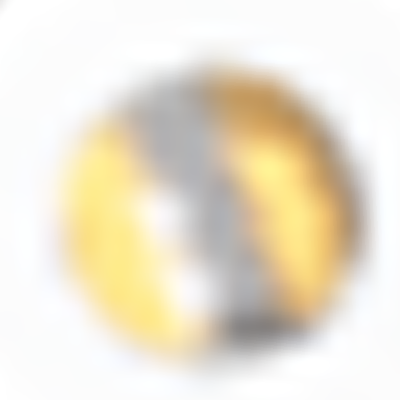

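```bash
python3 -c "
from h import *
plan((548.0,-234.7,194.4),1.90)"
```

```text
t 5.38 pos [565.8184 139.843  192.4474] a 1.2319 tilt [-0.0023 -0.0005 -1.    ] w 14.027276666331913 F [-0.5426  0.1683 -3.023 ] M [-0.0709 -0.0731 -0.0463]
shift in tool(now) mm [-359.169   107.6962   -1.7142]  in target frame [-348.6696 -137.9474   -1.9526] turn [-0.0023  0.0005 -0.6681]
```

>>> carry_out(rows=[[[0, 0, 0], [0, 0, -0.1114], 1], [[0, 0, 0], [0, 0, -0.1114], 1], [[0, 0, 0], [0, 0, -0.1114], 1], [[0, 0, 0], [0, 0, -0.1114], 1], [[0, 0, 0], [0, 0, -0.1114], 1], [[0, 0, 0], [0, 0, -0.1114], 1], [[-0.02, -0.008, 0], [0, 0, 0], 1], [[-0.033, -0.013, 0], [0, 0, 0], 1], [[-0.033, -0.013, 0], [0, 0, 0], 1], [[-0.033, -0.013, 0], [0, 0, 0], 1], [[-0.033, -0.013, 0], [0, 0, 0], 1], [[-0.033, -0.013, 0], [0, 0, 0], 1]])

```text
t: 6.38
ee_pos: [556.2, -60.0, 191.8]
orientation: [-1.825, -2.554, 0.003]
ft_force: [1.3, 0.5, -4.9]
width: 13.9
```

>>> carry_out(rows=[[[-0.033, -0.013, 0], [0, 0, 0], 1], [[-0.033, -0.013, 0], [0, 0, 0], 1], [[-0.033, -0.013, 0], [0, 0, 0], 1], [[-0.033, -0.013, 0], [0, 0, 0], 1], [[-0.02, -0.009, 0.025], [0, 0, 0], 1], [[-0.0116, -0.005, 0.025], [0, 0, 0], 1], [[0, 0, 0], [0, 0, 0], 1], [[0, 0, 0], [0, 0, 0], 1], [[0, 0, 0], [0, 0, 0], 1]])

```text
t: 7.13
ee_pos: [547.9, -234.0, 143.2]
orientation: [-1.826, -2.554, 0.0]
ft_force: [-0.2, -0.0, -3.0]
width: 13.7
```

```bash
python3 -c "
from h import *
plan((548.0,-234.7,144.4),1.90)
for n in ('scene','top'): cv2.imwrite(f'pics/{n}3.png',imaging.get_image(n)[:,:,::-1])
plan((548.0,-234.7,144.4),1.90)
im=cv2.imread('pics/scene3.png');cv2.imwrite('pics/sa3.png',cv2.resize(im[140:230,210:320],None,fx=6,fy=6,interpolation=2))
im=cv2.imread('pics/top3.png');cv2.imwrite('pics/ta3.png',cv2.resize(im[150:250,340:470],None,fx=6,fy=6,interpolation=2))"
```

```text
t 7.13 pos [ 547.9251 -234.0044  143.2025] a 1.9003 tilt [-0.0014  0.001  -1.    ] w 13.693696747313682 F [-0.1727 -0.0279 -3.0332] M [ 0.0386 -0.1537  0.0149]
shift in tool(now) mm [-0.6807 -0.1555 -1.1983]  in target frame [-0.6824 -0.154  -1.1975] turn [-0.0011 -0.0014  0.0003]
t 7.23 pos [ 548.8839 -233.9356  144.4942] a 1.9014 tilt [ 0.001  -0.0003 -1.    ] w 13.943432397436572 F [-0.0355  0.907  -3.3305] M [-0.062  -0.0951  0.0009]
shift in tool(now) mm [-0.436  -1.0842  0.0935]  in target frame [-0.4376 -1.0835  0.0942] turn [0.0009 0.0006 0.0014]
```

View pics/sa3.png

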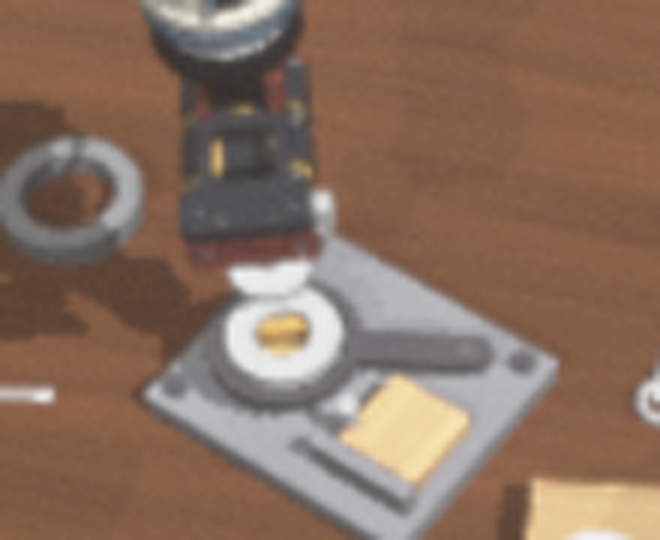

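View pics/ta3.png

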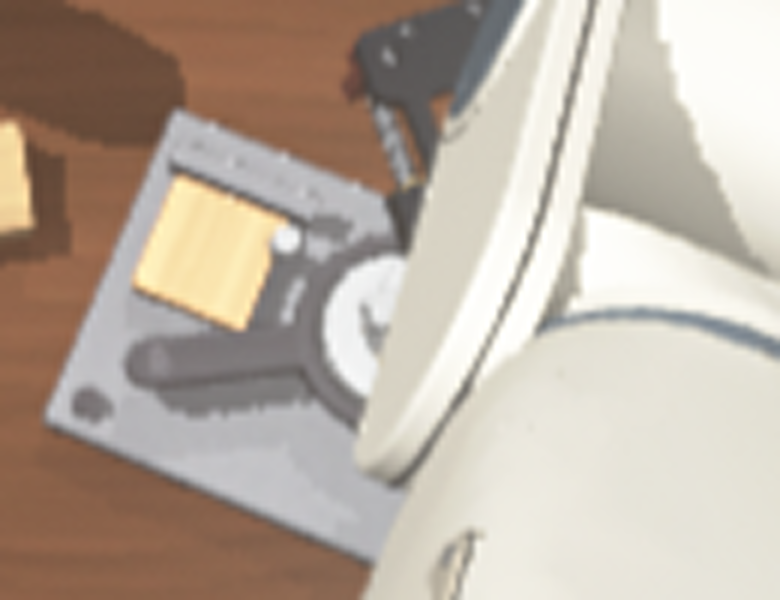

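```bash
cat > ov.py <<'E'
from h import *
import sys
def ov(img,out,key,zo,k=(548,-234.7),roi=(210,140,320,230),s=6,n="scene"):
    im=cv2.imread(img);x0,y0,x1,y1=roi
    g=cv2.resize(im[y0:y1,x0:x1],None,fx=s,fy=s,interpolation=2)
    th=np.linspace(0,2*np.pi,120)
    def circ(c,r,z,col):
        p=proj(n,np.c_[c[0]+r*np.cos(th),c[1]+r*np.sin(th),0*th+z])
        q=((p-[x0,y0]+.5)*s-.5)
        cv2.polylines(g,[np.int32(q.reshape(-1,1,2)*8)],True,col,1,cv2.LINE_AA,3)
    circ(k,35,56,(0,0,255));circ(k,17,56,(0,0,255))
    circ(key,23,zo+20,(255,0,0));circ(key,23,zo+28,(0,160,0))
    cv2.imwrite(out,g)
E
python3 -c "
from ov import *
ov('pics/scene3.png','pics/ov3.png',(548.2,-234.2),144-48.65)"
```

```text
(no output)
```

View pics/ov3.png

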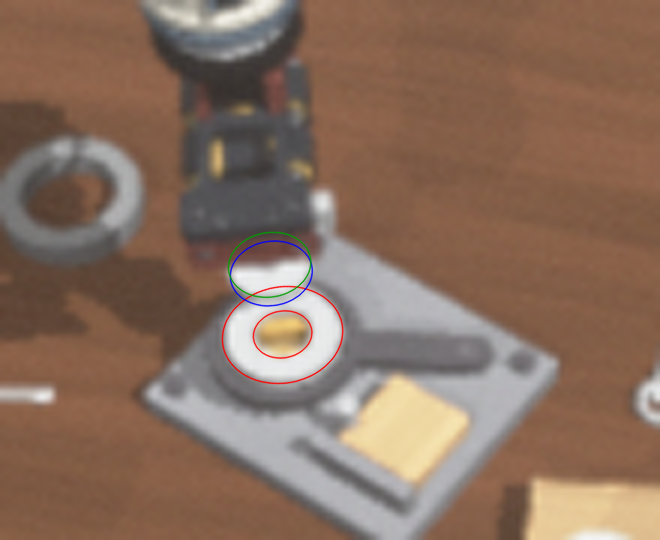

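>>> carry_out(rows=[[[0, -0.0004, 0.01], [0, 0, 0], 1], [[0, 0, 0.012], [0, 0, 0], 1], [[0, 0, 0.01], [0, 0, 0], 1], [[0, 0, 0.005], [0, 0, 0], 1], [[0, 0, 0.002], [0, 0, 0], 1], [[0, 0, 0.002], [0, 0, 0], 1], [[0, 0, 0], [0, 0, 0], 1]])

```text
t: 7.82
ee_pos: [547.7, -234.8, 102.2]
orientation: [-1.827, -2.555, 0.0]
ft_force: [0.7, 0.8, -3.0]
width: 13.7
```

```bash
python3 -c "
from h import *
plan((548.0,-234.7,84.7),1.90)"
```

```text
t 7.82 pos [ 547.6994 -234.8106  102.2415] a 1.9003 tilt [-0.0005  0.0002 -1.    ] w 13.693718280739928 F [ 0.6692  0.7984 -2.9839] M [ 0.0445 -0.1087  0.0173]
shift in tool(now) mm [ 0.0007  0.3274 17.5414]  in target frame [ 0.0075  0.3202 17.5415] turn [-0.0004 -0.0004  0.0003]
```

>>> carry_out(rows=[[[0, 0, 0.0015], [0, 0, 0], 1], [[0, 0, 0.0015], [0, 0, 0], 1], [[0, 0, 0.0015], [0, 0, 0], 1], [[0, 0, 0.001], [0, 0, 0], 1], [[0, 0, 0.001], [0, 0, 0], 1], [[0, 0, 0], [0, 0, 0], 1]])

```text
t: 8.32
ee_pos: [547.7, -234.8, 96.0]
orientation: [-1.827, -2.555, 0.0]
ft_force: [-0.7, 0.1, -2.7]
width: 14.1
```

```bash
python3 -c "
from h import *
plan((548.0,-234.7,84.7),1.90)"
```

```text
t 8.32 pos [ 547.7103 -234.8454   96.0403] a 1.9002 tilt [-0.0002  0.0001 -1.    ] w 14.107922476120137 F [-0.6555  0.1269 -2.748 ] M [-0.0222 -0.0744 -0.0312]
shift in tool(now) mm [ 0.0423  0.3225 11.3403]  in target frame [ 0.0439  0.3212 11.3403] turn [-0.0001 -0.0001  0.0002]
```

>>> carry_out(rows=[[[0, 0, 0.001], [0, 0, 0], 1], [[0, 0, 0.001], [0, 0, 0], 1], [[0, 0, 0.001], [0, 0, 0], 1], [[0, 0, 0.001], [0, 0, 0], 1], [[0, 0, 0], [0, 0, 0], 1]])

```text
t: 8.73
ee_pos: [547.7, -234.8, 91.9]
orientation: [-1.827, -2.555, 0.0]
ft_force: [0.6, -0.1, -3.4]
width: 13.7
```

```bash
python3 -c "
from h import *
plan((548.0,-234.7,84.7),1.90)"
```

```text
t 8.73 pos [ 547.6603 -234.7843   91.9089] a 1.9003 tilt [-0.0003  0.0002 -1.    ] w 13.744400660320036 F [ 0.5888 -0.0921 -3.4266] M [ 0.0228 -0.1057  0.0042]
shift in tool(now) mm [-0.0322  0.3507  7.2088]  in target frame [-0.0301  0.3487  7.2089] turn [-0.0003 -0.0003  0.0003]
```

>>> carry_out(rows=[[[0, 0, 0.0015], [0, 0, 0], 1], [[0, 0, 0.0015], [0, 0, 0], 1], [[0, 0, 0.0015], [0, 0, 0], 1], [[0, 0, 0.001], [0, 0, 0], 1], [[0, 0, 0.0008], [0, 0, 0], 1], [[0, 0, 0.0008], [0, 0, 0], 1], [[0, 0, 0], [0, 0, 0], 1]])

```text
t: 9.32
ee_pos: [547.7, -234.8, 84.9]
orientation: [-1.827, -2.555, 0.0]
ft_force: [1.0, 0.7, -3.7]
width: 13.6
```

```bash
python3 -c "
from h import *
plan((548.0,-234.7,84.7),1.90)"
```

```text
t 9.32 pos [ 547.6888 -234.8289   84.8925] a 1.9003 tilt [-0.0003  0.0001 -1.    ] w 13.564320967947927 F [ 1.0499  0.7199 -3.694 ] M [-0.0043 -0.0756  0.0452]
shift in tool(now) mm [0.0212 0.3362 0.1924]  in target frame [0.0214 0.3361 0.1925] turn [-0.0002 -0.0002  0.0003]
```

>>> carry_out(rows=[[[0, 0, 0.0005], [0, 0, 0], 1], [[0, 0, 0.0005], [0, 0, 0], 1], [[0, 0, 0], [0, 0, 0], 1], [[0, 0, 0], [0, 0, 0], 1]])

```text
t: 9.65
ee_pos: [547.9, -234.9, 84.3]
orientation: [1.827, 2.556, 0.0]
ft_force: [-0.5, 0.6, -0.5]
width: 13.8
```

>>> carry_out(rows=[[[0, 0, 0], [0, 0, 0.05], 1], [[0, 0, 0], [0, 0, 0.05], 1], [[0, 0, 0], [0, 0, 0.05], 1], [[0, 0, 0], [0, 0, 0.05], 1], [[0, 0, 0], [0, 0, 0.05], 1], [[0, 0, 0], [0, 0, 0.05], 1], [[0, 0, 0], [0, 0, 0.05], 1], [[0, 0, 0], [0, 0, 0.05], 1]])

```text
t: 10.32
ee_pos: [548.1, -234.9, 84.3]
orientation: [2.3, 2.139, 0.0]
ft_force: [0.7, 0.1, -2.4]
width: 13.7
```

```bash
python3 -c "
from h import *
plan((548.0,-234.7,84.7),0.755)"
```

```text
t 10.32 pos [ 548.0597 -234.8693   84.2792] a 1.498 tilt [ 0.0006 -0.0002 -1.    ] w 13.683087977568603 F [ 0.7439  0.1255 -2.4027] M [ 0.0717 -0.136   0.0906]
shift in tool(now) mm [ 0.1645 -0.0716 -0.4209]  in target frame [ 0.0725 -0.1642 -0.4208] turn [ 0.0006 -0.0001  0.743 ]
```

>>> carry_out(rows=[[[0, 0, 0.0005], [0, 0, 0.05], 1], [[0, 0, 0], [0, 0, 0.05], 1], [[0, 0, 0], [0, 0, 0.05], 1], [[0, 0, 0], [0, 0, 0.05], 1], [[0, 0, 0], [0, 0, 0.05], 1], [[0, 0, 0], [0, 0, 0.05], 1], [[0, 0, 0], [0, 0, 0.05], 1]])

```text
t: 10.9
ee_pos: [548.7, -235.1, 84.3]
orientation: [2.637, 1.705, 0.002]
ft_force: [0.5, -0.1, 0.1]
width: 13.5
```

```bash
python3 -c "
from h import *
plan((548.0,-234.7,84.7),0.755)
for n in ('scene',): cv2.imwrite(f'pics/{n}4.png',imaging.get_image(n)[:,:,::-1])
im=cv2.imread('pics/scene4.png');cv2.imwrite('pics/sa4.png',cv2.resize(im[140:230,210:320],None,fx=6,fy=6,interpolation=2))"
```

```text
t 10.9 pos [ 548.6978 -235.0622   84.2725] a 1.1482 tilt [ 0.0019 -0.0007 -1.    ] w 13.514447200572153 F [ 0.4685 -0.0914  0.0518] M [ 0.1326 -0.1673  0.1467]
shift in tool(now) mm [ 0.0441 -0.7841 -0.429 ]  in target frame [-0.26   -0.742  -0.4275] turn [ 0.0019 -0.0005  0.3932]
```

View pics/sa4.png

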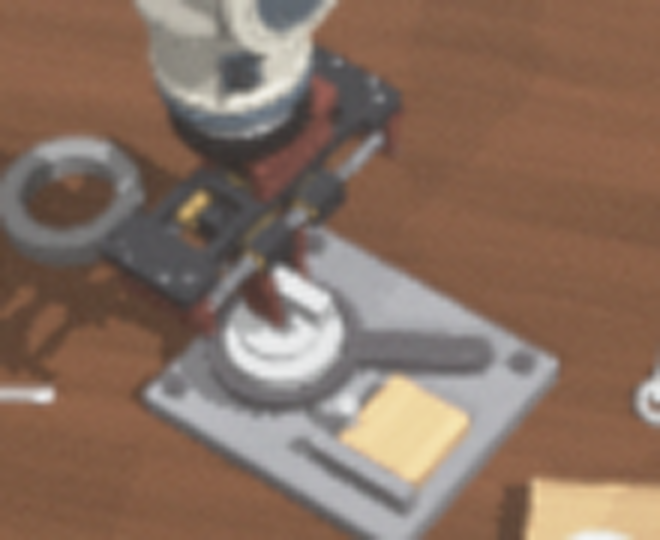

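>>> carry_out(rows=[[[0, 0, 0.0005], [0, 0, 0.05], 1], [[0, 0, 0], [0, 0, 0.05], 1], [[0, 0, 0], [0, 0, 0.05], 1], [[0, 0, 0], [0, 0, 0.05], 1]])

```text
t: 11.28
ee_pos: [549.0, -235.2, 84.2]
orientation: [2.792, 1.436, 0.003]
ft_force: [0.1, 1.1, 4.2]
width: 13.6
```

```bash
python3 -c "
from h import *
plan((548.0,-234.7,84.7),0.755)
for n in ('scene',): cv2.imwrite(f'pics/{n}5.png',imaging.get_image(n)[:,:,::-1])
im=cv2.imread('pics/scene5.png');cv2.imwrite('pics/sa5.png',cv2.resize(im[140:230,210:320],None,fx=6,fy=6,interpolation=2))"
```

```text
t 11.28 pos [ 549.0398 -235.2474   84.2488] a 0.95 tilt [ 0.0025 -0.0012 -1.    ] w 13.62056639385605 F [0.1265 1.069  4.1738] M [ 0.1246 -0.145   0.4276]
shift in tool(now) mm [-0.1593 -1.163  -0.4545]  in target frame [-0.3821 -1.1112 -0.4512] turn [ 0.0027 -0.0007  0.195 ]
```

View pics/sa5.png

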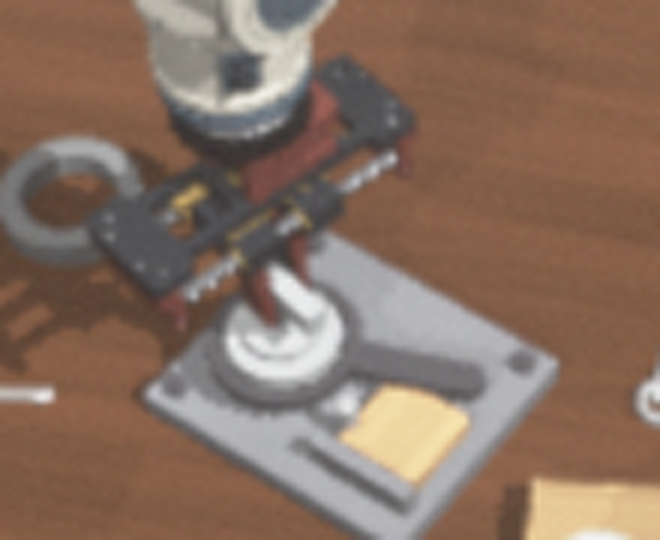

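The clamp arm is being carried: its tip went from (478,355) to (468,380) in the crop. I'll keep turning.

>>> carry_out(rows=[[[0, -0.0005, 0], [0, 0, 0.05], 1], [[0, 0, 0], [0, 0, 0.05], 1], [[0, 0, 0], [0, 0, 0.05], 1], [[0, 0, 0], [0, 0, 0.05], 1], [[0, 0, 0], [0, 0, 0.05], 1], [[0, 0, 0], [0, 0, 0.05], 1]])

```text
t: 11.83
ee_pos: [549.2, -235.6, 84.3]
orientation: [2.973, 1.004, 0.005]
ft_force: [2.8, -1.1, 3.3]
width: 13.8
```

```bash
python3 -c "
from h import *
plan((548.0,-234.7,84.7),0.655)
for n in ('scene',): cv2.imwrite(f'pics/{n}6.png',imaging.get_image(n)[:,:,::-1])
im=cv2.imread('pics/scene6.png');cv2.imwrite('pics/sa6.png',cv2.resize(im[140:230,210:320],None,fx=6,fy=6,interpolation=2))"
```

```text
t 11.83 pos [ 549.2252 -235.5724   84.2565] a 0.651 tilt [ 0.0038 -0.0022 -1.    ] w 13.756655159567048 F [ 2.7603 -1.0527  3.3132] M [-0.2404 -0.3441  0.3641]
shift in tool(now) mm [-0.4451 -1.4346 -0.4502]  in target frame [-0.4402 -1.4382 -0.4435] turn [ 0.0041 -0.0017 -0.004 ]
```

View pics/sa6.png

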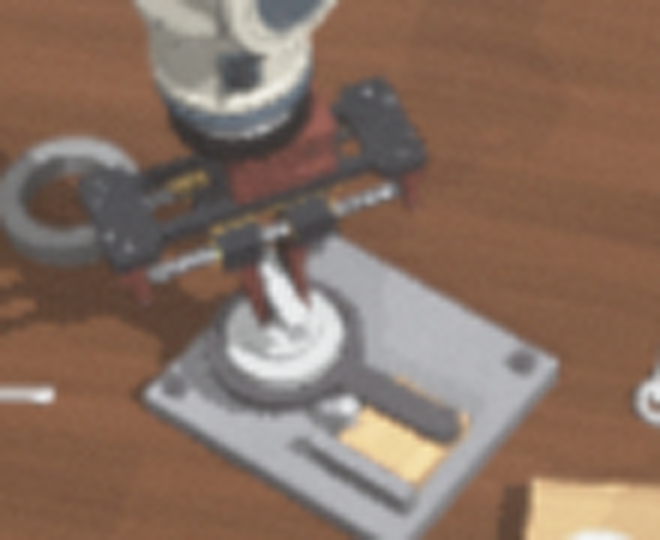

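>>> carry_out(rows=[[[0, -0.0005, 0], [0, 0, 0.04], 1], [[0, 0, 0], [0, 0, 0.04], 1], [[0, 0, 0], [0, 0, 0.03], 1], [[0, 0, 0], [0, 0, 0.03], 1]])

```text
t: 12.22
ee_pos: [549.2, -235.5, 84.4]
orientation: [3.035, 0.797, 0.006]
ft_force: [2.9, -3.7, 3.7]
width: 14.6
```

```bash
python3 -c "
from h import *
plan((548.0,-234.7,84.7),0.5)"
```

```text
t 12.22 pos [ 549.2323 -235.5012   84.3525] a 0.5137 tilt [ 0.0045 -0.003  -1.    ] w 14.641040840070293 F [ 2.8834 -3.6602  3.6594] M [-0.5076 -0.5495  0.8841]
shift in tool(now) mm [-0.6787 -1.3016 -0.3554]  in target frame [-0.6973 -1.2939 -0.3475] turn [ 0.0048 -0.0025  0.0137]
```

>>> carry_out(rows=[[[0, 0, 0], [0, 0, 0.03], 1], [[0, 0, 0], [0, 0, 0.03], 1]])

```text
t: 12.38
ee_pos: [549.4, -235.3, 84.4]
orientation: [3.057, 0.706, 0.006]
ft_force: [4.5, -1.8, 3.9]
width: 15.4
```

```bash
python3 -c "
from h import *
plan((548.0,-234.7,84.7),0.5)
for n in ('scene',): cv2.imwrite(f'pics/{n}7.png',imaging.get_image(n)[:,:,::-1])
im=cv2.imread('pics/scene7.png');cv2.imwrite('pics/sa7.png',cv2.resize(im[140:230,210:320],None,fx=6,fy=6,interpolation=2))"
```

```text
t 12.38 pos [ 549.4492 -235.3294   84.3742] a 0.4537 tilt [ 0.0048 -0.0027 -1.    ] w 15.433133660620621 F [ 4.4923 -1.7976  3.8908] M [-0.2252 -0.7863  1.0223]
shift in tool(now) mm [-1.0256 -1.1994 -0.3345]  in target frame [-0.97   -1.2471 -0.3258] turn [ 0.0046 -0.003  -0.0463]
```

View pics/sa7.png

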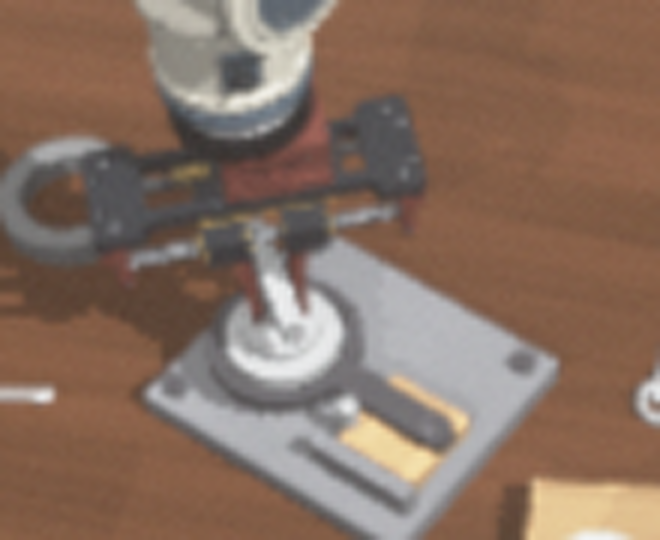

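```bash
python3 -c "
from h import *
for f,pt in (('0',(478,352)),('5',(465,378)),('6',(447,424)),('7',(432,430))):
    u=up([pt],6,210,140)[0];t=ray('scene',u,50);k=np.array([547.5,-234.6]);print(f,t,np.hypot(*(t[:2]-k)),ang(t[:2]-k))
print(proj('scene',[[547.5+112*np.cos(1.175),-234.6+112*np.sin(1.175),50]])[0]*6-[210*6,140*6])"
```

```text
0 [ 533.0821088  -120.94007235   50.        ] 114.57074119980696 1.6969735633986203
5 [ 552.651238  -123.8945928   50.       ] 110.82518863460288 1.5242988228589096
6 [ 585.97399235 -126.21105956   50.        ] 115.01482729291672 1.229707569368381
7 [ 591.73653971 -133.58925432   50.        ] 110.27258130355933 1.1580175160514623
[433.91165107 426.69055949]
```

At the stop: the measured arm direction is 1.158 against 1.175 expected, and the torque jumped from 0.4 to 1.0 N m. I'll hold briefly, then turn back a little within the play to free the key.

>>> carry_out(rows=[[[0, 0, 0], [0, 0, 0], 1], [[0, 0, 0], [0, 0, 0], 1], [[0, -0.0005, 0], [0, 0, -0.05], 1], [[0, -0.0003, 0], [0, 0, -0.05], 1], [[0, 0, 0], [0, 0, -0.05], 1], [[0, 0, 0], [0, 0, -0.05], 1], [[0, 0, 0], [0, 0, 0], 1]])

```text
t: 13.02
ee_pos: [549.0, -234.7, 84.4]
orientation: [2.971, 1.01, 0.006]
ft_force: [4.6, -2.3, 4.9]
width: 13.8
```

```bash
python3 -c "
from h import *
plan((548.0,-234.7,84.7),0.65)
cv2.imwrite('pics/scene8.png',imaging.get_image('scene')[:,:,::-1])
im=cv2.imread('pics/scene8.png');cv2.imwrite('pics/sa8.png',cv2.resize(im[140:230,210:320],None,fx=6,fy=6,interpolation=2))"
```

```text
t 13.02 pos [ 549.0404 -234.6718   84.4004] a 0.6552 tilt [ 0.005  -0.0023 -1.    ] w 13.790482393377367 F [ 4.5801 -2.348   4.8621] M [-0.5925 -0.7526  0.065 ]
shift in tool(now) mm [-0.8414 -0.6101 -0.3048]  in target frame [-0.8454 -0.6072 -0.2996] turn [ 0.0048 -0.0026  0.0052]
```

View pics/sa8.png

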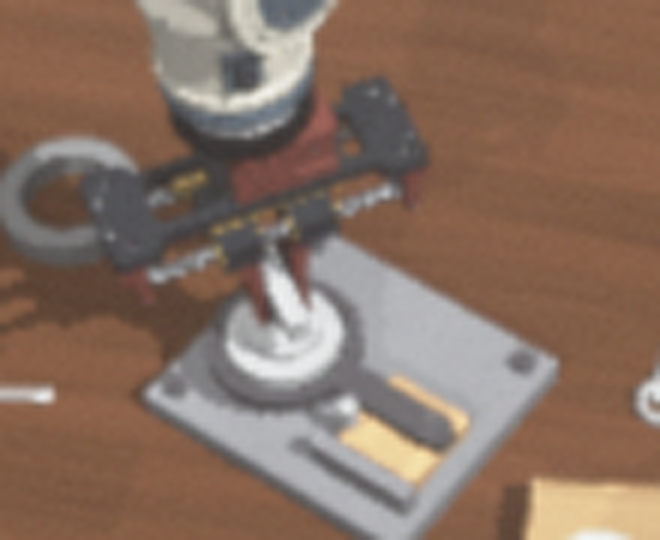

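>>> carry_out(rows=[[[0.0004, 0.0008, -0.0005], [0, 0, 0], 1], [[0, 0, -0.002], [0, 0, 0], 1], [[0, 0, -0.003], [0, 0, 0], 1], [[0, 0, -0.004], [0, 0, 0], 1], [[0, 0, 0], [0, 0, 0], 1]])

```text
t: 13.48
ee_pos: [548.4, -234.7, 92.8]
orientation: [2.974, 1.005, 0.002]
ft_force: [4.1, -3.8, -1.2]
width: 14.1
```

```bash
python3 -c "
from h import *
plan((548.0,-234.7,84.7),0.65)"
```

```text
t 13.48 pos [ 548.4065 -234.6579   92.8144] a 0.6518 tilt [ 0.002  -0.0013 -1.    ] w 14.080193611700997 F [ 4.0633 -3.8167 -1.2347] M [-0.8607 -0.9472  0.0394]
shift in tool(now) mm [-0.3551 -0.2315  8.1136]  in target frame [-0.3491 -0.2125  8.1144] turn [ 0.0023 -0.0008  0.0018]
```

>>> carry_out(rows=[[[0, 0.001, -0.003], [0, 0, 0], 1], [[0, 0, -0.006], [0, 0, 0], 1], [[0, 0, -0.006], [0, 0, 0], 1], [[0, 0, 0], [0, 0, 0], 1]])

```text
t: 13.82
ee_pos: [547.5, -234.3, 108.0]
orientation: [-2.976, -1.004, 0.001]
ft_force: [0.2, -0.7, -2.7]
width: 13.6
```

```bash
python3 -c "
from h import *
plan((548.0,-234.7,84.7),0.65)
cv2.imwrite('pics/scene9.png',imaging.get_image('scene')[:,:,::-1])
im=cv2.imread('pics/scene9.png');cv2.imwrite('pics/sa9.png',cv2.resize(im[140:230,210:320],None,fx=6,fy=6,interpolation=2))"
```

```text
t 13.82 pos [ 547.5349 -234.3043  107.9809] a 0.6508 tilt [-0.0011  0.0007 -1.    ] w 13.622678150593071 F [ 0.2025 -0.7157 -2.7466] M [-0.0765 -0.0478 -0.0008]
shift in tool(now) mm [ 0.1412  0.6255 23.2801]  in target frame [ 0.1308  0.5965 23.2809] turn [-0.0012  0.0005  0.0008]
```

View pics/sa9.png

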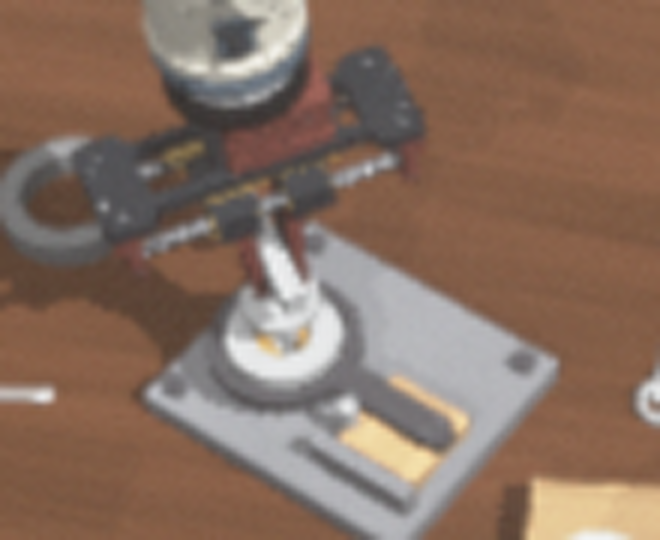

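The key is out and the arm stayed at its stop. I'm lifting and going back to the rack.

>>> carry_out(rows=[[[0, 0, -0.015], [0, 0, 0], 1], [[0, 0, -0.025], [0, 0, 0], 1], [[0, 0, -0.026], [0, 0, -0.0581], 1], [[0, 0, -0.02], [0, 0, -0.1162], 1], [[0, 0, 0], [0, 0, -0.1162], 1], [[0, 0, 0], [0, 0, -0.1162], 1], [[0, 0, 0], [0, 0, -0.1162], 1], [[0, 0, 0], [0, 0, -0.0581], 1], [[0.02, -0.006, 0], [0, 0, 0], 1], [[0.034, -0.01, 0], [0, 0, 0], 1], [[0.034, -0.01, 0], [0, 0, 0], 1], [[0.034, -0.01, 0], [0, 0, 0], 1]])

```text
t: 14.87
ee_pos: [553.7, -106.3, 192.9]
orientation: [-2.564, -1.812, 0.002]
ft_force: [0.4, -0.4, -4.1]
width: 14.0
```

>>> carry_out(rows=[[[0.034, -0.01, 0], [0, 0, 0], 1], [[0.034, -0.01, 0], [0, 0, 0], 1], [[0.034, -0.01, 0], [0, 0, 0], 1], [[0.034, -0.01, 0], [0, 0, 0], 1], [[0.034, -0.01, 0], [0, 0, 0], 1], [[0.034, -0.01, 0], [0, 0, 0], 1], [[0.02, -0.006, 0], [0, 0, 0], 1], [[0.0136, -0.0042, 0], [0, 0, 0], 1], [[0, 0, 0.04], [0, 0, 0], 1], [[0, 0, 0.02], [0, 0, 0], 1], [[0, 0, 0], [0, 0, 0], 1], [[0, 0, 0], [0, 0, 0], 1]])

```text
t: 15.87
ee_pos: [566.5, 139.1, 132.5]
orientation: [-2.564, -1.813, 0.006]
ft_force: [0.2, 0.4, -3.5]
width: 14.0
```

```bash
python3 -c "
from ov import *
plan((566.9,139.8,133),1.232)
cv2.imwrite('pics/scene10.png',imaging.get_image('scene')[:,:,::-1])
plan((566.9,139.8,133),1.232)
im=cv2.imread('pics/scene10.png');cv2.imwrite('pics/sa10.png',cv2.resize(im[150:250,310:430],None,fx=6,fy=6,interpolation=2))"
```

```text
t 15.87 pos [566.4597 139.1429 132.498 ] a 1.2311 tilt [-0.0037 -0.0009 -1.    ] w 14.020120706895488 F [ 0.1779  0.3852 -3.461 ] M [-0.0475 -0.0196 -0.0199]
shift in tool(now) mm [ 0.7652  0.1946 -0.5042]  in target frame [ 0.7661  0.1969 -0.502 ] turn [-0.0032  0.0021 -0.0009]
t 15.92 pos [567.8136 139.3474 133.8811] a 1.2308 tilt [-0.0006 -0.0002 -1.    ] w 13.891693329715544 F [-0.4931  0.0655 -3.6659] M [ 0.0379 -0.1166 -0.0171]
shift in tool(now) mm [ 0.1224 -1.0118  0.8815]  in target frame [ 0.1232 -1.0121  0.8811] turn [-0.0005  0.0004 -0.0012]
```

View pics/sa10.png

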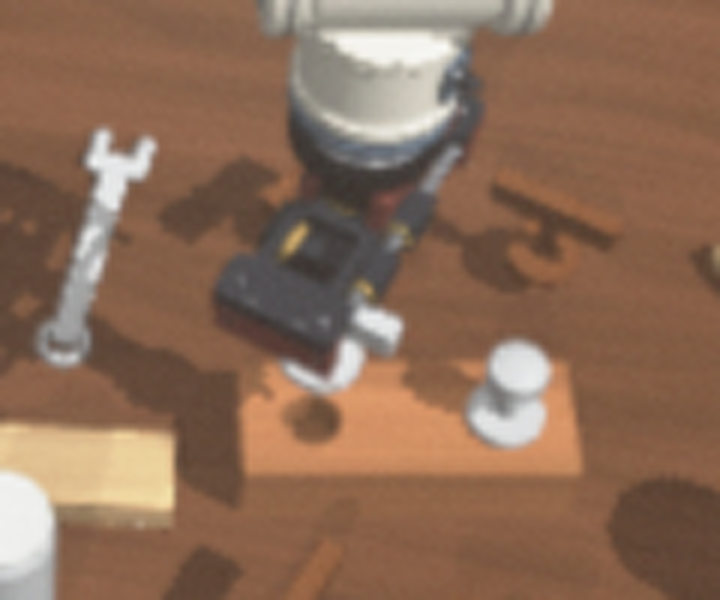

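```bash
python3 -c "
from ov import *
import ov as o
ov('pics/scene10.png','pics/ov10.png',(567.1,139.3),133.2-48.65,k=(566.9,139.3),roi=(310,150,430,250))
print(1)" ; sed 's/circ(k,35,56,(0,0,255));circ(k,17,56/circ(k,17,45/' ov.py > ov2.py; python3 -c "
from ov2 import *
ov('pics/scene10.png','pics/ov10.png',(567.1,139.3),133.2-48.65,k=(566.9,139.3),roi=(310,150,430,250))"
```

```text
1
```

View pics/ov10.png

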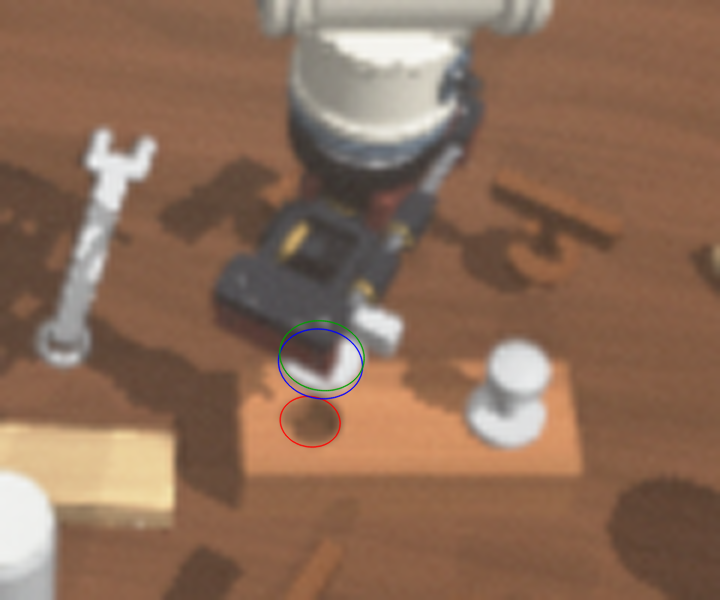

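>>> carry_out(rows=[[[0.0005, 0, 0.015], [0, 0, 0], 1], [[0, 0, 0.015], [0, 0, 0], 1], [[0, 0, 0.007], [0, 0, 0], 1], [[0, 0, 0.003], [0, 0, 0], 1], [[0, 0, 0.003], [0, 0, 0], 1], [[0, 0, 0.003], [0, 0, 0], 1], [[0, 0, 0], [0, 0, 0], 1]])

```text
t: 16.5
ee_pos: [568.2, 140.2, 87.9]
orientation: [2.565, 1.814, 0.001]
ft_force: [0.7, 0.2, -4.5]
width: 13.8
```

```bash
python3 -c "
from h import *
plan((566.9,139.8,73.7),1.232)"
```

```text
t 16.5 pos [568.206  140.2179  87.8928] a 1.2312 tilt [ 0.0006  0.0001 -1.    ] w 13.79811833439804 F [ 0.6918  0.2367 -4.4912] M [ 0.0083 -0.0442 -0.0329]
shift in tool(now) mm [-0.8334 -1.0992 14.192 ]  in target frame [-0.8282 -1.0929 14.1928] turn [ 0.0005 -0.0003 -0.0008]
```

Inside the hole with no contact (tang end at about 39 mm). I'll continue down to home.

>>> carry_out(rows=[[[-0.0004, -0.0006, 0.003], [0, 0, 0], 1], [[0, 0, 0.003], [0, 0, 0], 1], [[0, 0, 0.003], [0, 0, 0], 1], [[0, 0, 0.002], [0, 0, 0], 1], [[0, 0, 0.001], [0, 0, 0], 1], [[0, 0, 0.001], [0, 0, 0], 1], [[0, 0, 0], [0, 0, 0], 1], [[0, 0, 0], [0, 0, 0], 1]])

```text
t: 17.17
ee_pos: [567.2, 140.1, 74.5]
orientation: [-2.565, -1.814, 0.0]
ft_force: [0.7, 0.4, -3.6]
width: 14.0
```

```bash
python3 -c "
from h import *
plan((566.9,139.8,73.7),1.232)"
```

```text
t 17.17 pos [567.2189 140.0972  74.5482] a 1.2313 tilt [-0.0001 -0.     -1.    ] w 13.997365748955769 F [ 0.7467  0.4089 -3.5663] M [-0.0631 -0.0558  0.0585]
shift in tool(now) mm [-0.3864 -0.2016  0.8482]  in target frame [-0.3863 -0.202   0.8482] turn [-0.0001  0.     -0.0007]
```

>>> carry_out(rows=[[[0, 0, 0.0006], [0, 0, 0], 1], [[0, 0, 0.0006], [0, 0, 0], 1], [[0, 0, 0], [0, 0, 0], 1], [[0, 0, 0], [0, 0, 0], 0.8], [[0, 0, 0], [0, 0, 0], 0.5], [[0, 0, 0], [0, 0, 0], 0], [[0, 0, 0], [0, 0, 0], 0], [[0, 0, 0], [0, 0, 0], 0], [[0, 0, 0], [0, 0, 0], 0], [[0, 0, 0], [0, 0, 0], 0], [[0, 0, 0], [0, 0, 0], 0], [[0, 0, 0], [0, 0, 0], 0]])

```text
t: 18.17
ee_pos: [567.2, 140.1, 73.3]
orientation: [-2.565, -1.814, 0.0]
ft_force: [-0.0, -0.5, -0.1]
width: 67.2
```

```bash
python3 -c "
from h import *
plan((566.9,139.8,73.7),1.232)"
```

```text
t 18.17 pos [567.2137 140.0813  73.3414] a 1.2313 tilt [-0. -0. -1.] w 67.24981570619175 F [-0.0064 -0.4672 -0.0983] M [-0.0485 -0.0551 -0.0299]
shift in tool(now) mm [-0.3697 -0.2021 -0.3586]  in target frame [-0.3695 -0.2024 -0.3586] turn [-0.      0.     -0.0007]
```

>>> carry_out(rows=[[[0, 0, 0], [0, 0, 0], 0], [[0, 0, -0.01], [0, 0, 0], 0], [[0, 0, -0.025], [0, 0, 0], 0], [[0, 0, -0.035], [0, 0, 0], 0], [[0, 0, -0.035], [0, 0, 0], 0], [[0, 0, -0.035], [0, 0, 0], 0], [[-0.03, 0, -0.01], [0, 0, 0], 0], [[-0.038, 0, 0], [0, 0, 0], 0], [[-0.038, 0, 0], [0, 0, 0], 0], [[-0.038, 0, 0], [0, 0, 0], 0], [[-0.038, 0, 0], [0, 0, 0], 0], [[-0.038, 0, 0], [0, 0, 0], 0]])

```text
t: 19.17
ee_pos: [493.1, -68.7, 224.3]
orientation: [2.564, 1.814, 0.001]
ft_force: [0.9, -0.4, 0.9]
width: 87.7
```

>>> carry_out(rows=[[[-0.038, 0, 0], [0, 0, 0], 0], [[-0.038, 0, 0], [0, 0, 0], 0], [[-0.038, 0, 0], [0, 0, 0], 0], [[-0.038, 0, 0], [0, 0, 0], 0], [[-0.038, 0, 0], [0, 0, 0], 0], [[-0.038, 0, 0], [0, 0, 0], 0], [[-0.038, 0, 0], [0, 0, 0], 0], [[-0.038, 0, 0], [0, 0, 0], 0], [[-0.03, 0, 0], [0, 0, 0], 0], [[-0.02, 0, 0], [0, 0, 0], 0], [[0, 0, 0], [0, 0, 0], 0], [[0, 0, 0], [0, 0, 0], 0]])

```text
t: 20.17
ee_pos: [375.6, -401.7, 223.8]
orientation: [2.567, 1.811, 0.0]
ft_force: [0.8, -0.8, -0.4]
width: 87.6
```

```bash
python3 -c "
from h import *
plan((566.9,139.8,73.7),1.232)
for n in ('scene','top'): cv2.imwrite(f'pics/{n}11.png',imaging.get_image(n)[:,:,::-1])
im=cv2.imread('pics/top11.png')
cv2.imwrite('pics/ta11.png',cv2.resize(im[165:245,200:440],None,fx=3.3,fy=3.3,interpolation=2))
cv2.imwrite('pics/tb11.png',cv2.resize(im[170:230,200:300],None,fx=8,fy=8,interpolation=2))"
```

```text
t 20.17 pos [ 375.5773 -401.7066  223.808 ] a 1.229 tilt [ 0.0003  0.     -1.    ] w 87.60787377868897 F [ 0.7804 -0.7935 -0.3606] M [-0.0024 -0.0128 -0.0415]
shift in tool(now) mm [574.2928  -1.2653 150.1745]  in target frame [574.3113   0.4762 150.108 ] turn [ 0.0003 -0.0001 -0.003 ]
```

View pics/ta11.png

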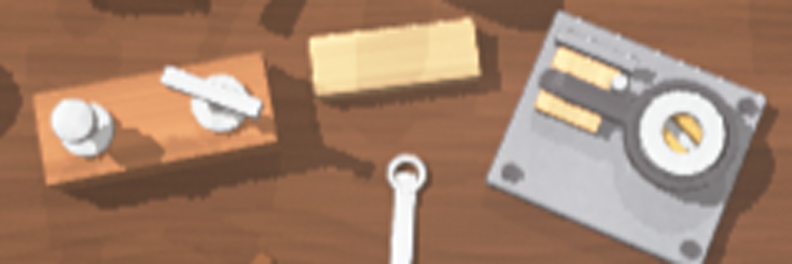

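View pics/tb11.png

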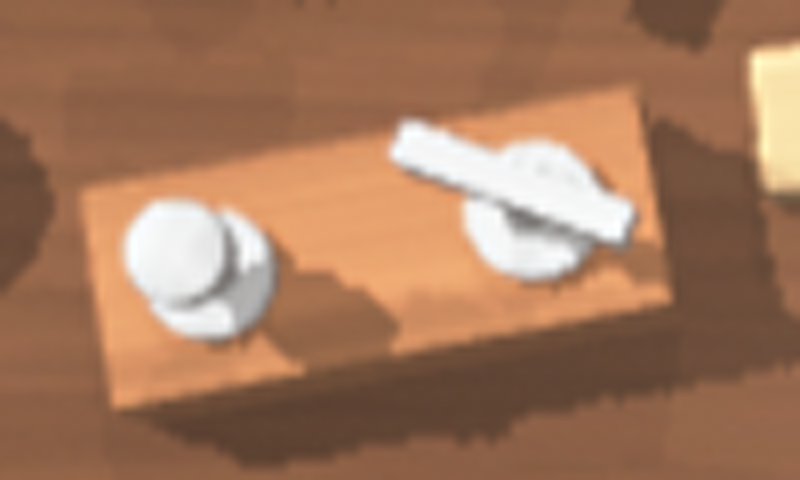

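View pics/scene11.png

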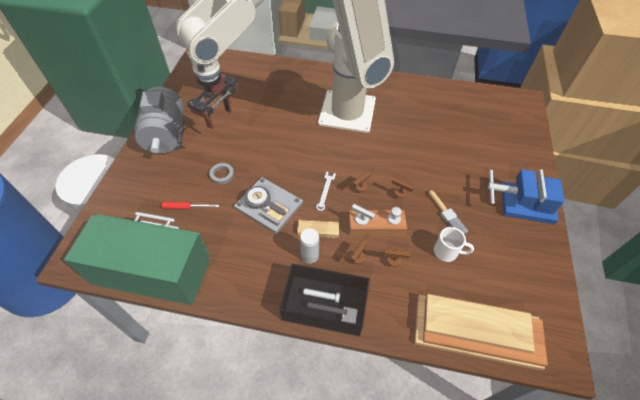

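```bash
python3 -c "
from h import *
t=ray('top',up([(553,83)],3.3,200,165)[0],50)[:2];k=np.array([548.5,-234.8]);print(np.hypot(*(t-k)),ang(t-k),'joint~',2.221-0.396-ang(t-k))
from workcell import close_job
print(close_job())"
```

```text
110.33698910679622 1.20026302367072 joint~ 0.6247369763292803
the job is handed in; nothing more can be done
None
```

I took the steel T-key from the rack and set it in the keyhole lined up with the slot, which I could see down the bore. It dropped fully home with its origin at about 36 mm, as specified. I then turned it clockwise onto the stop, took it out, put it back in its rack hole, let go and handed the job in at about 20 s of the 54 s.

- **Clamp:** While turning, the torque jumped from about 0.4 to 1.0 N m at the stop. The last top picture gives an arm angle of about 0.62 rad (stop 0.65, needed above 0.58), with the arm over the guide block beside the pin. The scene picture taken at the stop gave about 0.67, so the camera readings agree to about 0.04 rad.
- **T-key:** In the last top picture it looks the same as at the start: upright, with its collar flat on the rack.
- **Other things:** The knob key still stands where it was, and none of the other things on the bench has visibly moved. The gripper is open and well clear.
- **Forces:** While I was taking the key out there was a sideways force of up to about 5.6 N on the tool, carried through the key. I eased it before lifting further.

No check failed. `close_job` gives no verdict, so I have no confirmation beyond these checks.

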